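Strip the test shell from the scanner stud

ROBOT

A 7-joint arm with a two-finger parallel gripper is mounted at the origin on the work surface. World frame = base frame: x ahead of the robot, y to its left, z up, the work surface at z = 0. Lengths are in m, angles in rad, forces in N, time in s.
With the tool pointing down it reaches from about 0.425 to 1.025 m from the base axis. Payload 9.4 kg.
Tool frame: the origin (TCP) lies midway between the tips of the shut fingers; the grasp point (between the pads) lies 19 mm behind it; z points along the fingers, x is the direction in which the jaws open and shut, and the axes are right-handed (so a half turn about z gives the same grasp; the last joint's range is limited). The gripper opens to 93 mm and grips with 3 to 60 N. Pads are 15 mm wide; open, the fingers measure 128 mm over their backs; the gripper's body (75 mm by 188 mm) begins 65 mm behind the grasp point.
Start: joints at [1.084, 0.599, -0.003, 1.599, 0.002, 0.943, -0.08], TCP at [0.289, -0.665, 0.187] pointing down, gripper open.
Joint ranges: [-2.57, 2.57], [-0.35, 1.97], [-1.29, 1.29], [0.11, 2.56], [-1.05, 4.19], [0.11, 1.86], [-2.63, 2.63]. Speed limits (rad/s): [2.22, 2.22, 3.01, 3.01, 3.14, 3.14, 3.14].

INTERFACE

Orientations are given as [roll, pitch, yaw] about the fixed x, y, z axes, in that order (R = Rz(yaw) Ry(pitch) Rx(roll)).
In Python, from bench import manip gives the robot as it stands. The module is installed in compiled form; this text tells all that it offers.
- The arm moves only by the tool apply_moves, never from a script. Its argument "deltas" is a list of rows, each a list of 4 numbers: the shift along the world's x, y, z in mm, then the turn about the world's z in degrees. A call has 1 to 20 rows; each row shifts and turns the commanded pose from where the row before left it; what a row does not reach is not made up. A row lasts 1/10 s, in which the tool goes at most 50 mm and 8.59 degrees, less where a joint would pass 70% of its speed; a pose out of reach is approached as far as the arm can. A call with a gripper value outside its range is refused whole. "claw" is the closure, from -1 (fully open) to 1 (shut), so that 0 is half open, set as the call begins (left out, the last holds). The fingers move at their own pace and stop on an object; "force" is the grip in N (left out, the last holds). Time passes only in rows, so rows that do not move let the fingers close. It gives the time, the measured TCP pose, the force and the opening at its end, in the units of the state.
- manip.observe(): the state, without advancing time (a new reading comes with each control period).
- manip.read_camera(name): name is "side" or "top"; returns a dict with "pixels" (480x640x3 uint8, red, green, blue), "z_map" (480x640 float32, m along the optical axis (not along the pixel's ray), 0 where there is no reading), "mtx" (3x3 intrinsics, pixels), "dist" ([k1, k2, p1, p2, k3] as OpenCV has them; the pictures are not rectified), "T" (4x4, takes a point from camera to world coordinates). Camera axes: x right, y down, z forward; pixel columns grow to the right and rows downward; lengths in m; the calibration is good to about 2 mm. A picture is of the moment at which its call begins.
- manip.finish_job(): hands the job in, once; it reports no verdict.
Trained networks look in a picture, given as the dict that the camera call returned (one of the last four; its "shot" number tells which), for a name from the list of things; names that differ only in an ending like _2 or _b are one class to them, and where a whole thing is asked for, a point or a joint stands for the part that bears it (a point fixed in the world has none). Each returns a list of dicts, best first, with "conf" (0 to 1); they miss things now and then, are a little off and sometimes report something else, mostly with a low value. They report only what shows in the picture. A call takes as long as a camera call. They do not tell look-alikes from the thing itself.
- manip.find_in(query, picture): "rect" ([centre column, centre row, width, height] in pixels, round what is visible of it).
- manip.silhouettes(query, picture): "pixels" (480x640 bool, what is visible of it) and "rect" ([centre column, centre row, width, height] in pixels, round what is visible of it).
The state is a dict: "time": time; "joint_pos": joint angles; "dq": joint speeds; "tau": joint torques, N m; "ee_pos": TCP position; "ee_rot": TCP orientation; "contact_force": force on the tool from outside, world axes, zero at the start; "ft_torque": the same for the moment, N m; "finger_gap": finger opening in m.
Only numpy, scipy, OpenCV 4.12 (cv2) and the standard library are available. Lean on these libraries where they do the work, as an engineer would, in place of code of your own. Each camera call takes 0.05 s, during which the arm holds its last target.

TASK

Take the green test shell off the scanner's stud: turn the brass wing nut until its slot lines up with the stud's cross pin and lift it off, then take off the white spacer, then the shell, one after the other. Leave nut and spacer lying in the blue tray and set the shell down gently, upright, with its whole rim on the round black pad. Leave everything else where it is.

Things in the scene. Friction and masses are not known exactly. Their poses are not given: they have to be found in the camera images.
- fixture: scanner head, fixed: black square base 110 x 110 x 16 mm, silver round platter (104 mm wide, top 24 mm above the table). Origin: centre of the underside on the table, z up. On its axis a steel stud, 20 mm thick up to 95 mm above the table, then a neck 11 mm thick up to 119 mm
- pin (a point): centre of the dark flat cross pin through the stud's neck, 114 mm above the table; 22 mm long along this point's (and the fixture's) x axis, 4.5 mm wide, 5 mm high. It holds the nut down until the nut's slot lies along it; the spacer and shell pass over it freely
- stud_top (a point): centre of the stud's top, 119 mm above the table
- nut: brass wing nut: hub 34 x 36 x 12 mm, two wings along its y, 60 mm over their flat tips, 12 mm wide, 16 mm high. Origin: centre of underside, z up; starts 98 mm above the table. No thread: 13 mm bore and a through slot 27 x 10 mm along its x (a half turn gives the same nut). Turns freely on the neck with 1.5 mm play below the pin; starts with the slot 60 to 90 degrees off the pin, either way. 60 g
- spacer: white ring, 48 mm outside, 25 mm bore, 12 mm high, lying on top of the shell's collar below the nut. Origin: centre of the underside, z up; starts 86 mm above the table. 40 g
- shell: green hollow dome, open below, rim 90 mm wide, 42 mm high to the shoulder; above it a round upright collar 38 mm wide, from 42 to 62 mm above the rim, with a 25 mm bore for the stud. Grip it by the collar. Origin: centre of the rim plane, z up; starts 24 mm above the table, rim on the platter. About 150 g
- tray: blue open tray, fixed, 120 mm (own x) x 170 mm (own y) x 30 mm high, walls and floor 4 mm thick. Origin: centre of the underside on the table. A small steel standoff (16 mm wide, 22 mm high) stands in its corner at about own x +45 mm, y +68 mm
- pad: round black rubber pad, fixed, 144 mm wide, 6 mm thick. Origin: centre of the underside on the table
- dome_a: bystander: black solid dome, 92 mm wide, 49 mm high; origin: centre of the underside
- dome_b: bystander: grey solid dome, 92 mm wide, 49 mm high; origin: centre of the underside
- driver: bystander: screwdriver with orange handle, 170 mm long, lying between the robot and the scanner head; origin: about its middle
- wrench: bystander: steel wrench, 150 mm long, lying flat; origin: about its middle
- jar: bystander: amber jar, 48 mm wide, 60 mm high; origin: centre of the underside
- mouse: bystander: computer mouse, 100 x 58 x 31 mm; origin: centre of the underside
- standoff: bystander: the steel standoff in the tray, 16 mm wide, 22 mm high; origin: centre of the underside. It may be nudged, but must stay in the tray
There are look-alikes about, which are no part of the job. There is more than one size of the tray; the job needs the smallest.

How it is judged:
By the outcome, as a careful person would: the job done as asked, in the order asked, and still so for the second after the job is handed in, with the robot touching nothing.
It also fails if it takes over 72 s, if anything falls off the work surface, if the arm or the gripper's body presses on something with over 40 N, if the wrist force passes 120 N, or if a joint passes its speed limit or range.

## Working session

There is one attempt and no reset: what is moved stays moved. The work goes in short steps, Python scripts to look and compute and a tool call to move; the robot and the scene stay as the last step left them, time stands still between calls to the robot, and variables do not carry over. Pictures are saved under pics/ and viewed, and the job is handed in when it is done.

Besides the shell and the picture viewer there is one more tool, called after "Call:" as a command line: name --pt "numbers of a row" for each row, then --argument value for the rest. apply_moves: Moves the arm, as the interface text tells. Its arguments: {"type":"object","properties":{"deltas":{"type":"array"},"claw":{"type":"number"},"force":{"type":"number"}},"required":["deltas"]}

```bash
mkdir -p pics; cat > h.py <<'E'
import numpy as np, cv2, pickle
from bench import manip
def shot(n,save):
    p=manip.read_camera(n); cv2.imwrite(f'pics/{save}.png',cv2.cvtColor(p['pixels'],cv2.COLOR_RGB2BGR)); pickle.dump(p,open(f'pics/{save}.pkl','wb')); return p
def world(p,mask=None):
    K=np.array(p['mtx'],float);d=np.array(p['dist'],float);T=np.array(p['T'],float)
    Z=p['z_map']; m=(Z>0) if mask is None else (mask&(Z>0))
    v,u=np.nonzero(m); pts=np.stack([u,v],1).astype(np.float64)
    n=cv2.undistortPoints(pts[:,None],K,d)[:,0]; z=Z[v,u]
    c=np.c_[n*z[:,None],z]; return c@T[:3,:3].T+T[:3,3],u,v
def proj(p,X):
    T=np.array(p['T'],float);R=T[:3,:3].T;t=-R@T[:3,3]
    return cv2.projectPoints(np.array(X,float).reshape(-1,1,3),cv2.Rodrigues(R)[0],t,np.array(p['mtx'],float),np.array(p['dist'],float))[0][:,0]
E
python3 - <<'E'
from h import *
for n in('side','top'):
    p=shot(n,n+'0'); print(n,np.round(p['T'],3).tolist(),np.round(p['mtx'],1).tolist(),p['dist'],p['shot'])
    for q in ['fixture','nut','spacer','shell','tray','pad','dome_a','driver','wrench','jar','mouse','standoff']:
        try:
            for r in manip.find_in(q,p): print(n,q,np.round(r['rect']).tolist(),round(r['conf'],2))
        except Exception as e: print(q,e)
print(manip.observe())
E
```

```text
side [[-0.967, -0.152, 0.204, 0.267], [-0.252, 0.489, -0.835, 0.894], [0.027, -0.859, -0.512, 0.724], [0.0, 0.0, 0.0, 1.0]] [[513.7, 0.0, 326.9], [0.0, 513.7, 241.1], [0.0, 0.0, 1.0]] [-0.13715242  0.          0.          0.          0.        ] 1
side fixture [290.0, 279.0, 64.0, 58.0] 0.83
side nut [292.0, 257.0, 27.0, 15.0] 0.65
side nut [297.0, 397.0, 76.0, 89.0] 0.34
side nut [186.0, 303.0, 43.0, 37.0] 0.21
side spacer [228.0, 256.0, 33.0, 23.0] 0.39
side spacer [330.0, 205.0, 34.0, 14.0] 0.16
side shell [293.0, 280.0, 36.0, 25.0] 0.94
side shell [333.0, 246.0, 54.0, 32.0] 0.68
side tray [440.0, 425.0, 112.0, 108.0] 0.72
side tray [297.0, 396.0, 75.0, 87.0] 0.69
side tray [436.0, 258.0, 76.0, 58.0] 0.63
side pad [333.0, 244.0, 53.0, 27.0] 0.88
side dome_a [186.0, 303.0, 42.0, 40.0] 0.93
side dome_a [228.0, 258.0, 37.0, 26.0] 0.72
side driver [351.0, 303.0, 22.0, 44.0] 0.61
side wrench [168.0, 360.0, 66.0, 45.0] 0.78
side jar [268.0, 229.0, 18.0, 26.0] 0.83
side mouse [330.0, 202.0, 26.0, 14.0] 0.73
top [[-0.003, -0.995, 0.104, 0.369], [-1.0, 0.003, 0.001, -0.098], [-0.002, -0.10
[... 935 characters left out ...]
39.0, 59.0, 56.0] 0.31
{'time': 1.3, 'joint_pos': array([ 1.08431987,  0.59932856, -0.00250023,  1.59941656,  0.00177889,
        0.94289159, -0.07978892]), 'dq': array([-0.00026068,  0.00106152,  0.00024159, -0.00018465,  0.00067367,
       -0.00077286,  0.00056482]), 'tau': array([-4.74715034e-04, -7.64844418e+01,  1.49663430e+00, -2.52716160e+01,
       -5.23653463e-02,  1.05048795e-02,  1.85358681e-05]), 'ee_pos': array([ 0.28883543, -0.66496827,  0.18659115]), 'ee_rot': array([ 3.14156022e+00,  3.94240579e-05, -1.16099925e+00]), 'contact_force': array([-0.07581324, -0.15526279, -0.14487365]), 'ft_torque': array([ 0.04646465, -0.05061382, -0.05440742]), 'finger_gap': 0.09321165286210677}
```

View pics/side0.png

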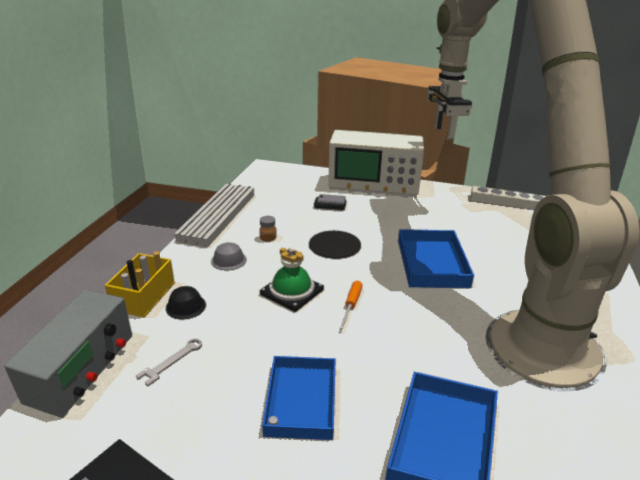

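View pics/top0.png

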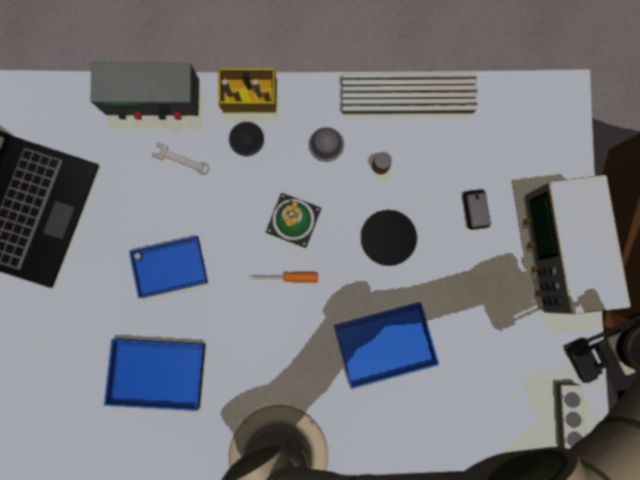

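```bash
python3 - <<'E'
import cv2
a=cv2.imread('pics/top0.png')[185:255,255:330]; b=cv2.imread('pics/side0.png')[235:320,250:335]
cv2.imwrite('pics/topc.png',cv2.resize(a,None,fx=8,fy=8,interpolation=cv2.INTER_CUBIC))
cv2.imwrite('pics/sidec.png',cv2.resize(b,None,fx=7,fy=7,interpolation=cv2.INTER_CUBIC))
E
```

```text
(no output)
```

View pics/topc.png

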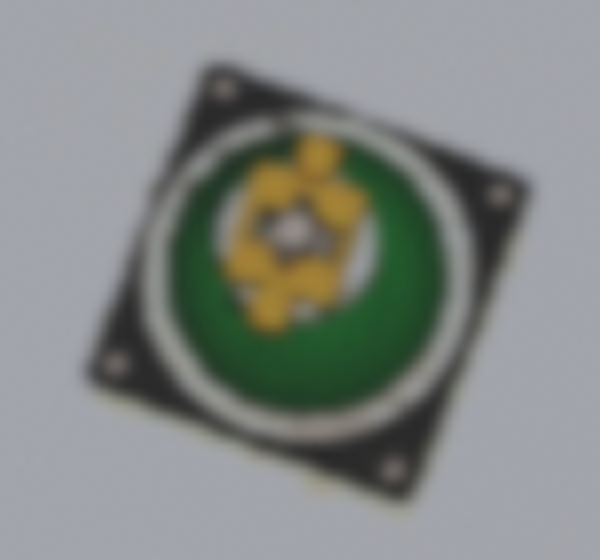

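View pics/sidec.png

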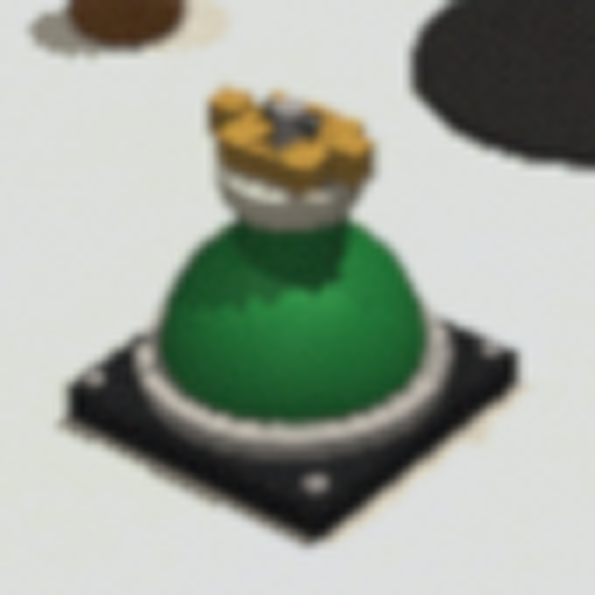

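```bash
cat > m.py <<'E'
from h import *
ps={n:pickle.load(open(f'pics/{n}0.pkl','rb')) for n in('side','top')}
def circ(X): # fit circle
    A=np.c_[2*X[:,:2],np.ones(len(X))]; s=np.linalg.lstsq(A,(X[:,:2]**2).sum(1),rcond=None)[0]
    return s[:2],np.sqrt(s[2]+s[0]**2+s[1]**2)
for n,p in ps.items():
    W,u,v=world(p); px=p['pixels'][v,u].astype(int); hsv=cv2.cvtColor(p['pixels'],cv2.COLOR_RGB2HSV)[v,u].astype(int)
    tab=(np.abs(W[:,2])<.02)&(px.min(1)>140); print(n,'table z',np.median(W[tab,2]))
    near=np.hypot(W[:,0]-.57,W[:,1]+.04)<.12
    g=near&(hsv[:,0]>45)&(hsv[:,0]<80)&(hsv[:,1]>120)
    print(' green n',g.sum(),W[g].min(0),W[g].max(0))
    b=near&(hsv[:,0]>14)&(hsv[:,0]<28)&(hsv[:,1]>130)&(W[:,2]>.08)
    print(' brass',b.sum(),W[b].mean(0),W[b].min(0),W[b].max(0),np.percentile(W[b,2],[10,50,90]))
    q=W[b,:2]; w,V=np.linalg.eigh(np.cov(q.T)); print(' nut long axis deg',np.degrees(np.arctan2(V[1,1],V[0,1]))%180, w**.5)
    r=cv2.minAreaRect(q.astype(np.float32)); print(r)
    dk=near&(px.max(1)<75)&(W[:,2]>.002)&(W[:,2]<.03); r=cv2.minAreaRect(W[dk,:2].astype(np.float32)); print(' base',dk.sum(),r)
    # blue
    bl=((hsv[:,0]>100)&(hsv[:,0]<125)&(hsv[:,1]>150)&(W[:,2]<.05)&(W[:,2]>-.01))
    m=np.zeros((480,640),np.uint8); m[v[bl],u[bl]]=1; k,l,s,c=cv2.connectedComponentsWithStats(m)
    for i in range(1,k):
        if s[i,4]<300: continue
        sel=l[v,u]==i; r=cv2.minAreaRect(W[sel,:2].astype(np.float32)); print(' blue',s[i],np.round(r[0],4),np.round(r[1],4),round(r[2],1), np.percentile(W[sel,2],[5,50,98]).round(4))
    pad=np.zeros_like(bl); c={'side':(333,244),'top':(389,238)}[n]
    pd=(np.hypot(u-c[0],v-c[1])<40)&(px.max(1)<60)&(W[:,2]<.03); 
    m=np.zeros((480,640),np.uint8); m[v[pd],u[pd]]=1
    cs=max(cv2.findContours(m,0,1)[0],key=cv2.contourArea)[:,0]; sel=np.zeros((480,640),bool); sel[cs[:,1],cs[:,0]]=1
    WW=world(p,sel)[0]; print(' pad',circ(WW),np.median(W[pd,2]))
E
python3 m.py
```

```text
side table z 0.00023191229169627903
 green n 797 [ 0.53121897 -0.05292289  0.02523327] [0.61015354 0.01413458 0.08192191]
 brass 166 [ 0.57352117 -0.02588972  0.10862206] [ 0.54733498 -0.04650233  0.0995646 ] [ 0.60000164 -0.01044004  0.11520556] [0.1045362  0.10882876 0.11223851]
 nut long axis deg 166.18972242389594 [0.00834434 0.01550519]
((0.5733823776245117, -0.02794915810227394), (0.05169621482491493, 0.0361226424574852), 4.28448486328125)
 base 500 ((0.573399007320404, -0.03070027381181717), (0.11169948428869247, 0.10817275941371918), 67.2667465209961)
 blue [ 399  230   74   57 3447] [ 0.266  -0.2591] [0.1552 0.2285] 15.0 [0.0033 0.0086 0.04  ]
 blue [ 263  357   72   82 5202] [0.4565 0.278 ] [0.1176 0.1727] 12.9 [0.0022 0.0051 0.0309]
 blue [ 386  373  111  107 9367] [0.197  0.3003] [0.2219 0.1537] 86.2 [0.0038 0.0064 0.0402]
 pad (array([ 0.52992688, -0.27088457]), np.float64(0.06686567904628474)) 0.005500026432224914
top table z -0.0006698870324109985
 green n 340 [ 0.53623172 -0.07422644  0.03619451] [6.07705381e-01 3.12639802e-04 6.77859799e-02]
 brass 168 [ 0.57680688 -0.03614744  0.11021874] [ 0.54918967 -0.05637946  0.08359557] [ 0.60388135 -0.01520916  0.12158854] [0.10613976 0.11032794 0.11546174]
 nut long axis deg 162.2148796033198 [0.00844396 0.01593591]
((0.5756803750991821, -0.03552429378032684), (0.03327302634716034, 0.056244801729917526), 68.95204162597656)
 base 303 ((0.5760225653648376, -0.03553006052970886), (0.1067311018705368, 0.10699699819087982), 69.21734619140625)
 blue [ 131  237   75   60 3070] [0.4581 0.2741] [0.1171 0.1698] 12.9 [-0.0015  0.0039  0.0311]
 blue [ 336  304  102   83 5614] [ 0.2667 -0.2625] [0.1518 0.2173] 14.9 [-0.0004  0.0051  0.0389]
 blue [ 105  339   98   71 6031] [0.2003 0.2959] [0.2215 0.1538] 86.2 [-0.0003  0.0053  0.0402]
 pad (array([ 0.53242191, -0.27683323]), np.float64(0.06815119344619079)) 0.005324748904239951
```

```bash
python3 - <<'E'
from h import *
for n in ('top','side'):
    p=pickle.load(open(f'pics/{n}0.pkl','rb')); c={'top':(292,213),'side':(292,256)}[n]
    a=p['pixels'][c[1]-15:c[1]+17,c[0]-18:c[0]+18,::-1]
    cv2.imwrite(f'pics/{n}cc.png',cv2.resize(a,None,fx=18,fy=18,interpolation=cv2.INTER_NEAREST))
E
```

```text
(no output)
```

View pics/topcc.png

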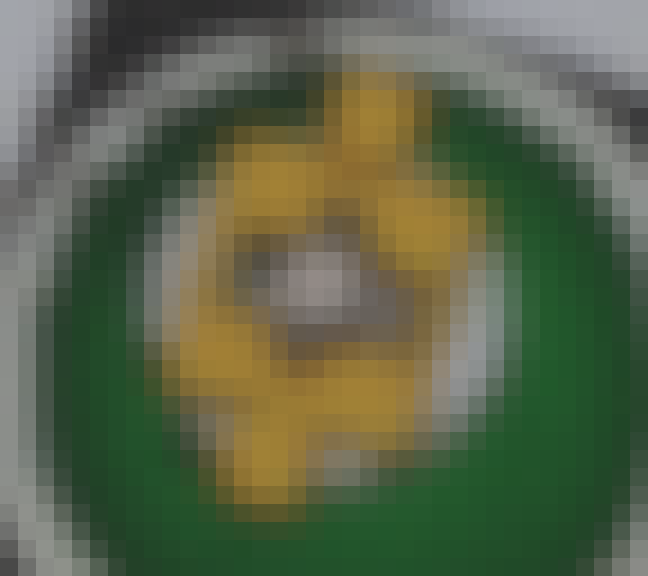

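View pics/sidecc.png

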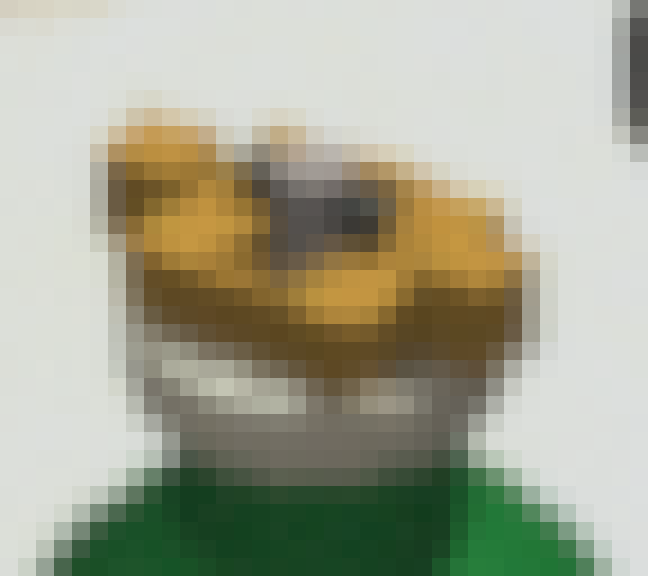

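Call:
apply_moves --pt "0 20 40 0" --pt "0 20 40 0" --pt "20 42 0 3.5" --pt "20 42 0 3.5" --pt "20 42 0 3.5" --pt "20 42 0 3.5" --pt "20 42 0 3.5" --pt "20 42 0 3.5" --pt "20 42 0 3.5" --pt "20 42 0 3.5" --pt "20 42 0 3.5" --pt "20 42 0 3.5" --pt "20 42 0 3.5" --pt "20 42 0 3.5" --pt "20 42 0 3.5" --pt "20 42 0 3" --pt "6 4 -40 0" --pt "0 0 -35 0" --pt "0 0 0 0" --claw -1 --force 15

```text
time: 3.2
ee_pos: [0.5723, -0.0328, 0.1879]
ee_rot: [3.139, 0.007, -0.313]
contact_force: [-0.0, -0.6, -0.2]
finger_gap: 0.093
```

```bash
python3 - <<'E'
from h import *
p=shot('side','side1');t=shot('top','top1'); s=manip.observe(); print(s['time'],s['ee_pos'],np.degrees(s['ee_rot']),s['contact_force'])
for n,q in(('side',p),('top',t)):
    c=np.round(proj(q,s['ee_pos'])[0]).astype(int); print(n,c)
    a=q['pixels'][c[1]-50:c[1]+50,c[0]-60:c[0]+60,::-1]
    cv2.imwrite(f'pics/{n}1c.png',cv2.resize(a,None,fx=6,fy=6,interpolation=cv2.INTER_CUBIC))
E
```

```text
3.3 [ 0.57478995 -0.03311048  0.19200658] [ 1.79982174e+02  5.15518673e-02 -1.80302132e+01] [-0.22855242 -0.66970049  0.19742054]
side [291 221]
top [288 209]
```

View pics/side1c.png

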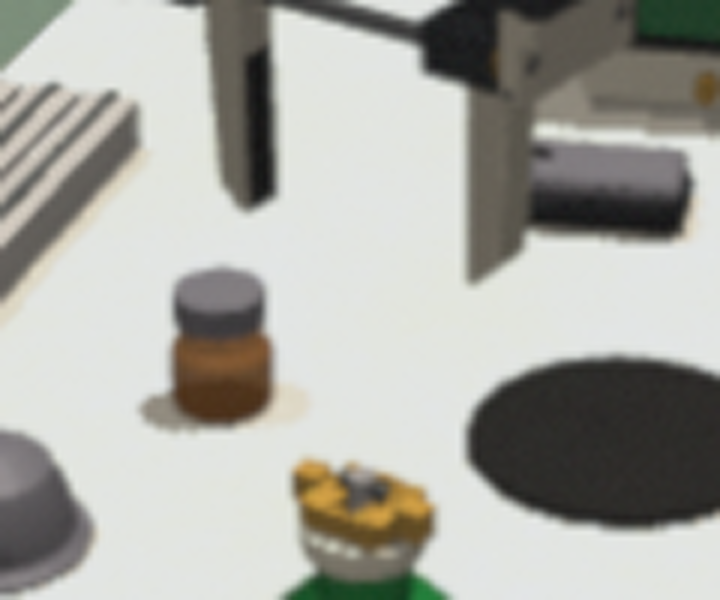

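View pics/top1c.png

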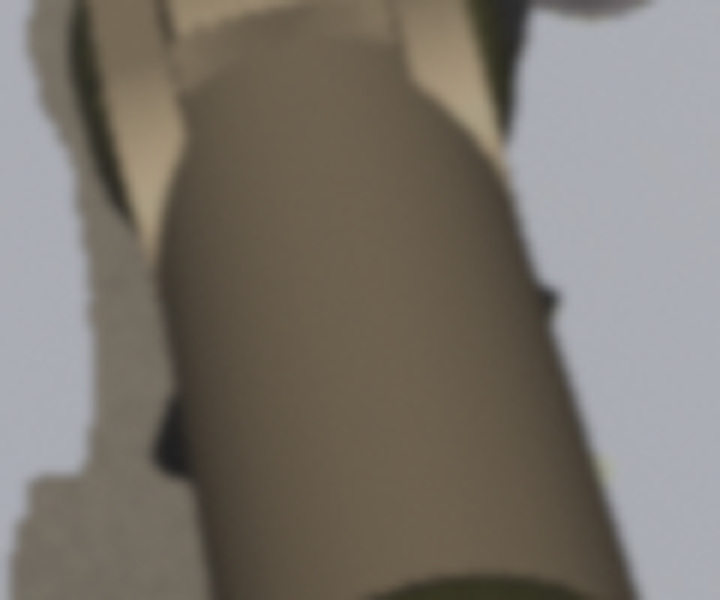

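```bash
python3 - <<'E'
from h import *
from scipy.spatial.transform import Rotation as Rn
p=pickle.load(open('pics/side1.pkl','rb')); tcp=np.array([.57479,-.03311,.19201]); R=Rn.from_euler('xyz',[180,0,-18.03],degrees=True).as_matrix()
W,u,v=world(p); d=W-tcp; L=d@R   # tool coords
s=(np.abs(L[:,0])<.09)&(np.abs(L[:,1])<.04)&(L[:,2]>-.045)&(L[:,2]<.02)
print(s.sum())
for a,b in((-.09,0),(0,.09)):
    q=s&(L[:,0]>a)&(L[:,0]<b); print(np.percentile(L[q],[1,5,25,50,75,95,99],axis=0).round(4)); print(u[q].min(),u[q].max(),v[q].max())
cam=(np.array(p['T'])[:3,3]-tcp)@R; print('cam in tool',cam)
# predicted corners
for X in [(-.0466,-.0075),(-.0466,.0075),(-.064,.0075),(-.064,-.0075),(.0466,-.0075),(.0466,.0075),(.064,.0075),(.064,-.0075)]:
    print(X,((proj(p,tcp+R@np.array([*X,0]))[0]-[291-60,221-50])*6).round(0))
E
```

```text
118
[[-0.066  -0.0128 -0.0448]
 [-0.0652 -0.0116 -0.0446]
 [-0.0636 -0.0107 -0.0428]
 [-0.0594 -0.0097 -0.0395]
 [-0.0541 -0.007  -0.0352]
 [-0.0519  0.003  -0.03  ]
 [-0.0515  0.0086 -0.0286]]
308 318 218
[[ 0.0395 -0.0115 -0.0441]
 [ 0.0402 -0.0109 -0.0436]
 [ 0.0414 -0.0086 -0.0401]
 [ 0.0431 -0.0069 -0.0366]
 [ 0.0463  0.0017 -0.0326]
 [ 0.0532  0.0072 -0.0286]
 [ 0.0549  0.0093 -0.0272]]
268 277 206
cam in tool [-0.57951804 -0.78597256 -0.53156301]
(-0.0466, -0.0075) [453. 345.]
(-0.0466, 0.0075) [477. 328.]
(-0.064, 0.0075) [518. 342.]
(-0.064, -0.0075) [494. 359.]
(0.0466, -0.0075) [243. 272.]
(0.0466, 0.0075) [268. 257.]
(0.064, 0.0075) [231. 244.]
(0.064, -0.0075) [206. 259.]
```

Call:
apply_moves --pt "0 0 0 0" --pt "0 0 0 0" --pt "0 0 0 0" --claw -0.5

```text
time: 3.6
ee_pos: [0.5755, -0.0333, 0.193]
ee_rot: [-3.141, -0.002, -0.315]
contact_force: [0.5, -0.0, -0.2]
finger_gap: 0.0736
```

```bash
cat > fing.py <<'E'
from h import *
from scipy.spatial.transform import Rotation as Rn
import sys
p=shot('side',sys.argv[1]); s0=manip.observe(); tcp=s0['ee_pos']; R=Rn.from_euler('xyz',s0['ee_rot']).as_matrix(); print(s0['time'],tcp,np.degrees(s0['ee_rot']),s0['finger_gap'],s0['contact_force'])
W,u,v=world(p); L=(W-tcp)@R
s=(np.abs(L[:,0])<.09)&(np.abs(L[:,1])<.025)&(L[:,2]>-.05)&(L[:,2]<.02)
for a,b in((-.09,0),(0,.09)):
    q=s&(L[:,0]>a)&(L[:,0]<b); print(np.percentile(L[q],[1,5,25,50,75,95,99],axis=0).round(4)); print(u[q].min(),u[q].max(),v[q].max())
c=np.round(proj(p,tcp)[0]).astype(int)
a=p['pixels'][c[1]-50:c[1]+50,c[0]-60:c[0]+60,::-1]
cv2.imwrite(f'pics/{sys.argv[1]}c.png',cv2.resize(a,None,fx=6,fy=6,interpolation=cv2.INTER_CUBIC))
E
python3 fing.py side2
```

```text
3.65 [ 0.57528959 -0.03327458  0.19274089] [-1.79982703e+02 -1.00739550e-01 -1.80513428e+01] 0.07161579425073175 [-0.99739578 -0.09556075 -0.70741745]
[[-0.0535 -0.0126 -0.0497]
 [-0.0529 -0.0125 -0.0495]
 [-0.0515 -0.0111 -0.0463]
 [-0.0477 -0.0097 -0.0436]
 [-0.043  -0.0058 -0.0408]
 [-0.0396  0.0048 -0.0344]
 [-0.0378  0.0062 -0.0334]]
303 312 214
[[ 0.0319 -0.0129 -0.0493]
 [ 0.0331 -0.0117 -0.0484]
 [ 0.0347 -0.0093 -0.0459]
 [ 0.0363 -0.0067 -0.0419]
 [ 0.04   -0.0009 -0.037 ]
 [ 0.0466  0.0052 -0.0324]
 [ 0.0477  0.0062 -0.032 ]]
270 279 204
```

View pics/side2c.png

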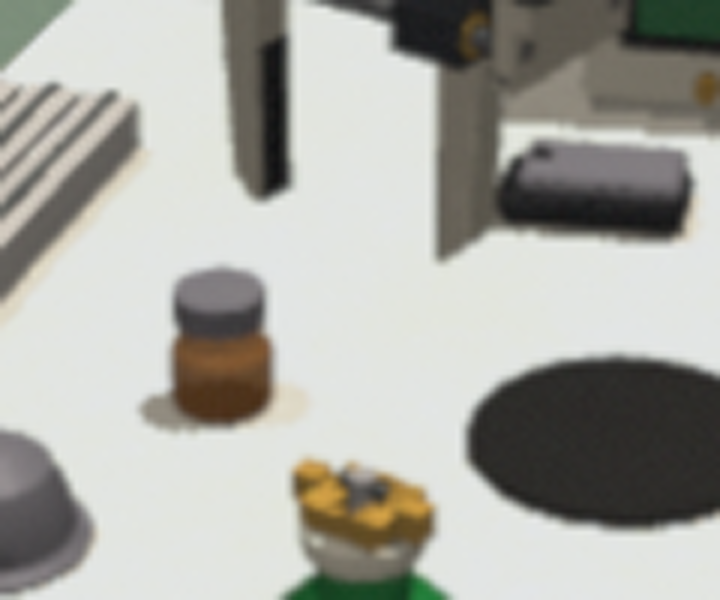

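```bash
python3 - <<'E'
from h import *
def ray(p,uv,z):
    K=np.array(p['mtx'],float);d=np.array(p['dist'],float);T=np.array(p['T'],float)
    n=cv2.undistortPoints(np.array(uv,float).reshape(-1,1,2),K,d)[:,0]; r=np.c_[n,np.ones(len(n))]@T[:3,:3].T
    return T[:3,3]+r*((z-T[2,3])/r[:,2])[:,None]
t=pickle.load(open('pics/top0.pkl','rb')); s=pickle.load(open('pics/side0.pkl','rb'))
c=ray(t,np.array([(210,65),(530,185),(405,500),(90,375)])/8+[255-.5,185-.5],.016)[:,:2]; print('top',c.mean(0),c.round(4).tolist())
e=c-np.roll(c,-1,0); print(np.hypot(*e.T),np.degrees(np.arctan2(e[:,1],e[:,0]))%90)
c=ray(s,np.array([(72,382),(317,520),(517,350)])/7+[250-.5,235-.5],.016)[:,:2]; print('side',(c[0]+c[2])/2,c)
e=c[:2]-c[1:];print(np.hypot(*e.T),np.degrees(np.arctan2(e[:,1],e[:,0]))%90)
# stud top at crop topcc (317,283)/18 + (274,198); sidecc (335,175)/18+(274,241)
print('stud top',ray(t,np.array([(317,283)])/18+[274-.5,198-.5],.119),'side',ray(s,np.array([(318,163)])/18+[274-.5,241-.5],.119))
# wing tips in topcc at z .114
w=ray(t,np.array([(375,105),(262,470)])/18+[273.5,197.5],.114); print(w, w.mean(0)); d=w[0]-w[1]; print(np.degrees(np.arctan2(d[1],d[0])),np.hypot(*d[:2]))
w=ray(s,np.array([(155,145),(485,245)])/18+[273.5,240.5],.114); print(w, w.mean(0)); d=w[0]-w[1]; print(np.degrees(np.arctan2(d[1],d[0])),np.hypot(*d[:2]))
# white ring/pad
E
```

```text
top [ 0.57657814 -0.03596642] [[0.6457, -0.0045], [0.6069, -0.1059], [0.507, -0.0663], [0.5468, 0.0328]]
[0.10847329 0.10752058 0.10683429 0.10573706] [69.07583005 68.40461217 68.12283835 69.28944121]
side [ 0.574488   -0.03475652] [[ 0.64278433 -0.00445003]
 [ 0.54280689  0.04193524]
 [ 0.50619166 -0.06506302]]
[0.11021381 0.1130898 ] [65.1107115  71.10885085]
stud top [[ 0.57663091 -0.03577749  0.119     ]] side [[ 0.57471511 -0.0337353   0.119     ]]
[[ 0.60095919 -0.04309313  0.114     ]
 [ 0.55276723 -0.02841299  0.114     ]] [ 0.57686321 -0.03575306  0.114     ]
-16.94167439931656 0.050378279424942926
[[ 0.59810026 -0.03945653  0.114     ]
 [ 0.55164626 -0.02919687  0.114     ]] [ 0.57487326 -0.0343267   0.114     ]
-12.454211044182284 0.04757346582289174
```

Call:
apply_moves --pt "0 -1 -28 0" --pt "0 0 -28 0" --pt "0 0 0 0"

```text
time: 3.95
ee_pos: [0.573, -0.0343, 0.1334]
ee_rot: [3.14, 0.004, -0.315]
contact_force: [-0.8, 0.3, -0.1]
finger_gap: 0.0695
```

```bash
python3 fing.py side3
```

```text
4.0 [ 0.57402015 -0.03405583  0.13502042] [ 1.79955071e+02  1.38694531e-01 -1.80200245e+01] 0.06964203677908638 [0.07722485 0.52014501 1.10583843]
[[-0.0525 -0.0122 -0.0499]
 [-0.0519 -0.0118 -0.0491]
 [-0.0499 -0.0093 -0.0459]
 [-0.0438 -0.0083 -0.0415]
 [-0.0373 -0.0042 -0.0354]
 [-0.0032  0.0039  0.0185]
 [-0.0009  0.0062  0.0194]]
290 312 255
[[ 0.0011 -0.0126 -0.0495]
 [ 0.0048 -0.0116 -0.0484]
 [ 0.0322 -0.0095 -0.0437]
 [ 0.0341 -0.0068 -0.0389]
 [ 0.036   0.0011 -0.0336]
 [ 0.0423  0.0049  0.017 ]
 [ 0.0433  0.0072  0.019 ]]
273 292 251
```

View pics/side3c.png

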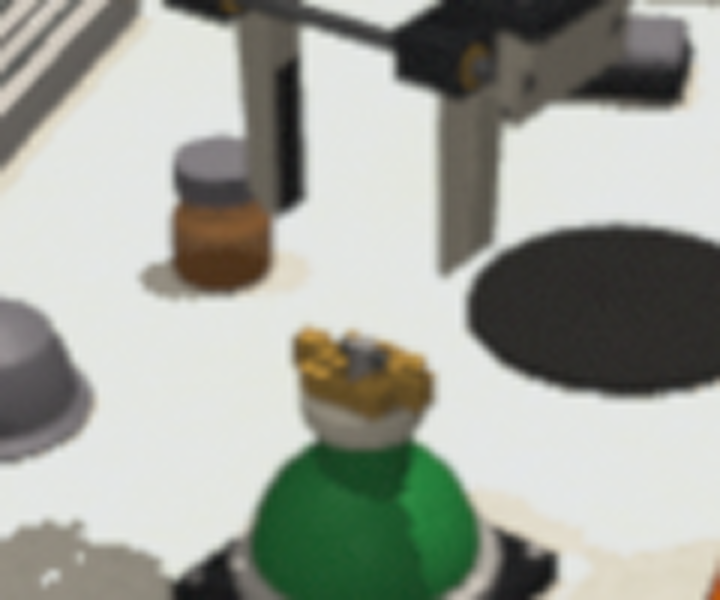

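Call:
apply_moves --pt "1.5 -2 -20 1" --pt "0 0 -20 0" --pt "0 0 -20 0" --pt "0 0 0 0"

```text
time: 4.4
ee_pos: [0.576, -0.036, 0.0752]
ee_rot: [3.141, 0.002, -0.297]
contact_force: [0.1, 1.1, 0.6]
finger_gap: 0.0698
```

```bash
python3 fing.py side4 | head -1
```

```text
4.45 [ 0.57655326 -0.03593328  0.07626908] [ 1.79987333e+02  1.74573335e-02 -1.70173357e+01] 0.06991229943554307 [-0.12166678 -0.50843042 -0.02343027]
```

View pics/side4c.png

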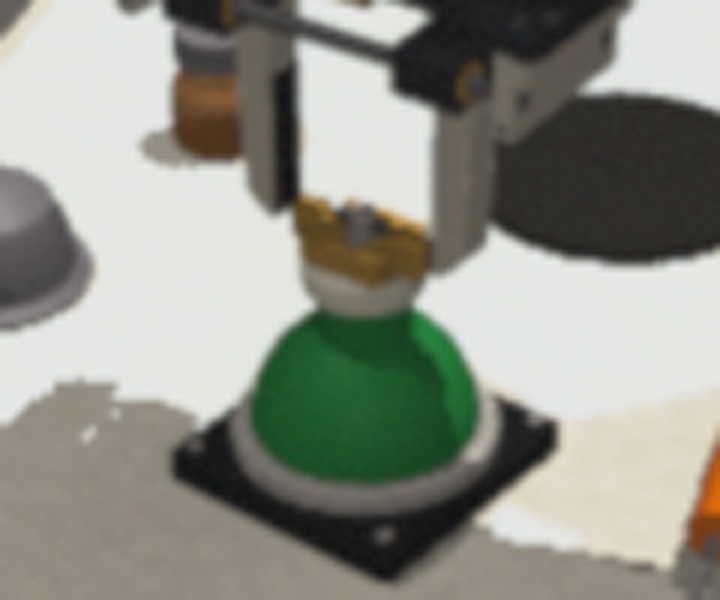

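Call:
apply_moves --pt "0 0 -8 0" --pt "0 0 0 0" --pt "0 0 0 0" --pt "0 0 0 0" --pt "0 0 0 0" --claw -0.15 --force 15

```text
time: 4.95
ee_pos: [0.5766, -0.036, 0.068]
ee_rot: [-3.142, -0.001, -0.297]
contact_force: [-1.2, 0.1, 2.0]
finger_gap: 0.0597
```

```bash
python3 fing.py side5 | head -1
```

```text
5.0 [ 0.57657784 -0.03601027  0.06804756] [-1.79997366e+02 -3.29751406e-02 -1.70226645e+01] 0.06011898139763965 [-0.23666232 -0.91376477  2.61240886]
```

View pics/side5c.png

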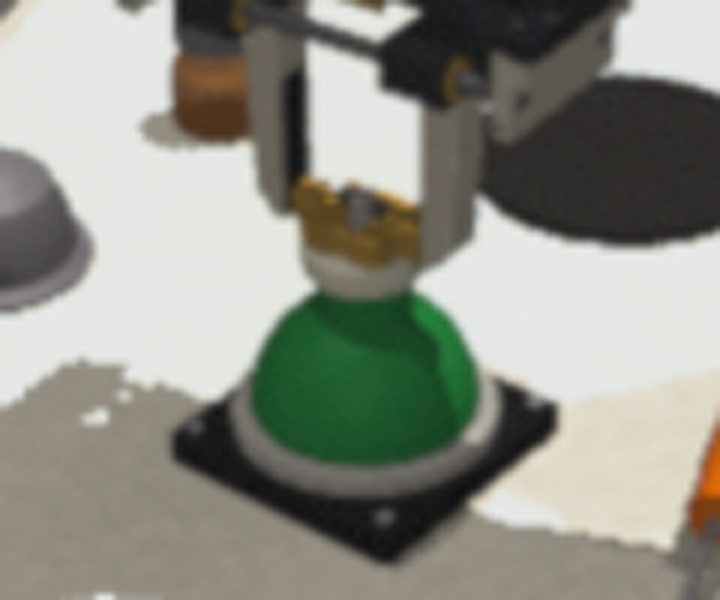

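Call:
apply_moves --pt "0 0 0 4" --pt "0 0 0 8" --pt "0 0 0 8" --pt "0 0 0 8" --pt "0 0 0 8" --pt "0 0 0 8" --pt "0 0 0 8" --pt "0 0 0 8" --pt "0 0 0 8" --pt "0 0 0 8" --pt "0 0 0 6" --pt "0 0 0 3.7" --pt "0 0 0 0" --pt "0 0 0 0" --claw 0

```text
time: 6.4
ee_pos: [0.5769, -0.036, 0.068]
ee_rot: [3.141, -0.0, 1.197]
contact_force: [-0.5, -0.3, 5.1]
finger_gap: 0.0599
```

```bash
python3 fing.py side6 | head -1
```

```text
6.45 [ 0.5768202  -0.03603386  0.06802307] [ 1.79944350e+02 -1.21042181e-02  6.85969946e+01] 0.05998634794389088 [ 0.26704375 -0.08332742  5.10120377]
```

View pics/side6c.png

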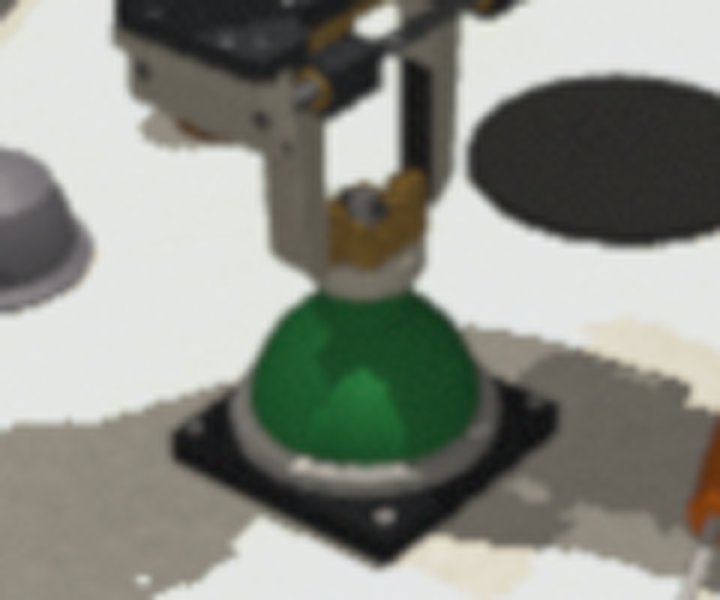

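Call:
apply_moves --pt "0 0 2 0" --pt "0 0 3 0" --pt "0 0 3 0" --pt "0 0 0 0"

```text
time: 6.85
ee_pos: [0.5764, -0.036, 0.076]
ee_rot: [3.141, 0.0, 1.199]
contact_force: [-0.5, 2.0, 0.5]
finger_gap: 0.0599
```

Call:
apply_moves --pt "0 0 15 0" --pt "0 0 25 0" --pt "0 0 25 0" --pt "-15.5 38 0 -8" --pt "-15.5 38 0 -8" --pt "-15.5 38 0 -8" --pt "-15.5 38 0 -8" --pt "-15.5 38 0 -8" --pt "-15.5 38 0 -8" --pt "-15.5 38 0 -8" --pt "0 0 -35 0" --pt "0 0 -35 0" --pt "0 0 -35 0" --pt "0 0 0 0" --pt "0 0 0 0"

```text
time: 8.35
ee_pos: [0.4677, 0.2302, 0.0363]
ee_rot: [3.141, 0.001, 0.222]
contact_force: [0.0, 0.7, -0.2]
finger_gap: 0.0599
```

```bash
python3 fing.py side7 | head -1; python3 -c "
from h import *
shot('top','top7')"
```

```text
8.4 [0.46837217 0.23045313 0.0370606 ] [-1.79988079e+02 -5.64460517e-02  1.26822974e+01] 0.05956686531872975 [ 0.46286795  1.03930057 -0.27607007]
```

View pics/side7.png

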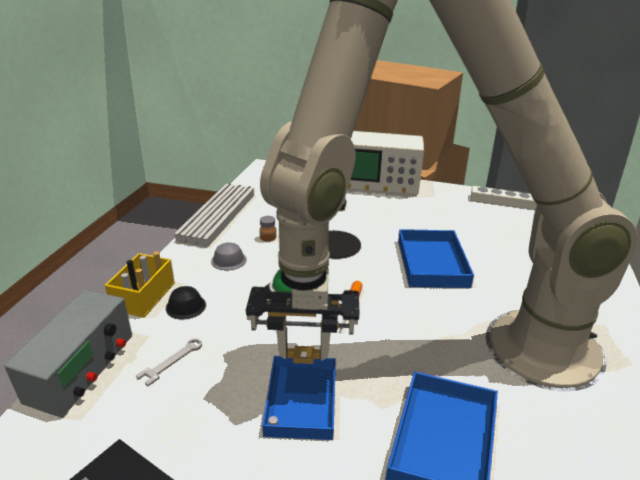

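View pics/top7.png

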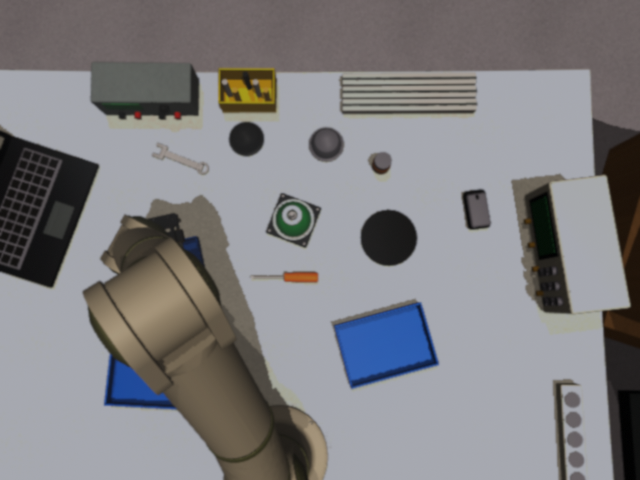

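Call:
apply_moves --pt "0 0 -20 0" --pt "0 0 -20 0" --pt "0 0 -10 0" --pt "0 0 -4 0" --pt "0 0 0 0"

```text
time: 8.95
ee_pos: [0.4682, 0.2302, -0.0179]
ee_rot: [3.142, -0.001, 0.221]
contact_force: [-0.4, -0.4, -0.0]
finger_gap: 0.06
```

```bash
python3 fing.py side8 | head -1
```

```text
9.0 [ 0.46822794  0.23021869 -0.01768396] [-1.79994183e+02 -4.35363506e-02  1.26734673e+01] 0.05994644866455259 [ 1.14051652 -0.22281996 -0.57327271]
```

View pics/side8c.png

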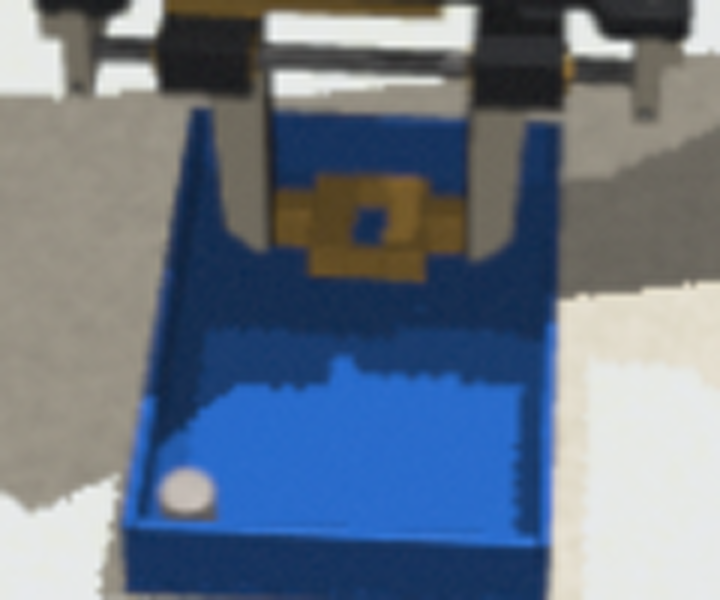

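Call:
apply_moves --pt "0 0 -3 0" --pt "0 0 -3 0" --pt "0 0 0 0"

```text
time: 9.3
ee_pos: [0.4679, 0.23, -0.0244]
ee_rot: [3.142, 0.0, 0.221]
contact_force: [-0.6, -0.5, -0.3]
finger_gap: 0.0598
```

Call:
apply_moves --pt "0 0 -1.5 0" --pt "0 0 -1 0" --pt "0 0 0 0"

```text
time: 9.6
ee_pos: [0.4679, 0.23, -0.0262]
ee_rot: [3.141, -0.001, 0.221]
contact_force: [-1.6, -1.6, 10.9]
finger_gap: 0.06
```

Call:
apply_moves --pt "0 0 0.5 0" --pt "0 0 0 0" --pt "0 0 0 0" --pt "0 0 15 0" --pt "0 0 30 0" --pt "0 0 40 0" --pt "0 0 40 0" --claw -0.45

```text
time: 10.3
ee_pos: [0.4672, 0.2298, 0.0995]
ee_rot: [3.141, 0.002, 0.222]
contact_force: [0.8, 0.5, 0.2]
finger_gap: 0.0676
```

```bash
python3 fing.py side9 | head -1
```

```text
10.35 [0.46946967 0.23129985 0.10501798] [-179.93099127   -0.30094141   12.69152769] 0.06764056060584052 [ 1.6673905  -0.46149591  2.84704435]
```

View pics/side9.png

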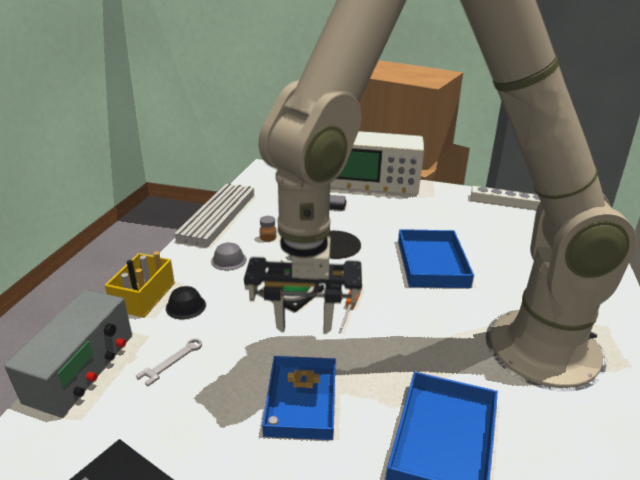

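```bash
python3 - <<'E'
from h import *
p=pickle.load(open('pics/top7.pkl','rb')); a=p['pixels'][185:255,258:328,::-1]
cv2.imwrite('pics/top7c.png',cv2.resize(a,None,fx=8,fy=8,interpolation=cv2.INTER_CUBIC))
W,u,v=world(p); px=p['pixels'][v,u].astype(int); n=(np.hypot(W[:,0]-.5766,W[:,1]+.036)<.05)
for lo,hi in((.09,.105),(.11,.13)):
    q=n&(W[:,2]>lo)&(W[:,2]<hi); print(q.sum(),W[q].mean(0),W[q].min(0),W[q].max(0))
E
```

```text
259 [ 0.57656549 -0.0372559   0.09693393] [ 0.55357015 -0.06065083  0.09029027] [ 0.60071474 -0.0151877   0.10469256]
29 [ 0.57602388 -0.03730132  0.11732499] [ 0.56655899 -0.04263536  0.11065473] [ 0.58688185 -0.03288382  0.12432611]
```

View pics/top7c.png

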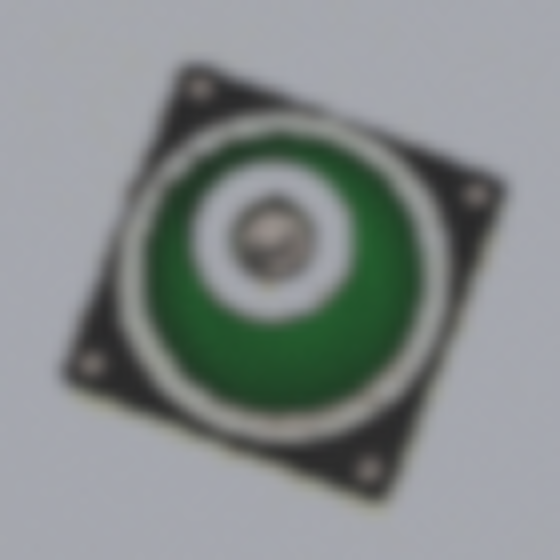

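Call:
apply_moves --pt "0 0 40 0" --pt "15.6 -38 0 0" --pt "15.6 -38 0 0" --pt "15.6 -38 0 0" --pt "15.6 -38 0 0" --pt "15.6 -38 0 0" --pt "15.6 -38 0 0" --pt "15.6 -38 0 0" --pt "0 0 -20 0" --pt "0 0 -30 0" --pt "0 0 -15 0" --pt "0 0 0 0"

```text
time: 11.55
ee_pos: [0.5756, -0.0358, 0.0716]
ee_rot: [-3.141, 0.004, 0.222]
contact_force: [-0.3, -0.4, -0.7]
finger_gap: 0.0674
```

```bash
python3 fing.py side10 | head -1
```

```text
11.6 [ 0.57642108 -0.03547059  0.07291229] [-1.79968011e+02  1.13055820e-01  1.27382845e+01] 0.06727594227548861 [0.11057125 0.05647985 0.28643181]
```

View pics/side10c.png

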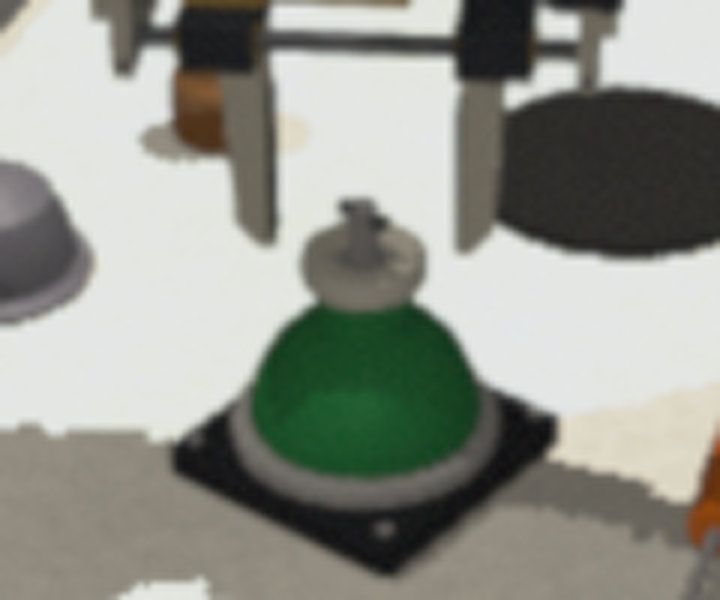

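Call:
apply_moves --pt "0 0 -14 0" --pt "0 0 0 0" --pt "0 0 0 0" --pt "0 0 0 0" --pt "0 0 0 0" --pt "0 0 0 0" --claw 0.15 --force 15

```text
time: 12.2
ee_pos: [0.5772, -0.036, 0.06]
ee_rot: [3.141, -0.001, 0.221]
contact_force: [0.2, -0.8, -0.3]
finger_gap: 0.0488
```

```bash
python3 fing.py side11 | head -1
```

```text
12.25 [ 0.57715813 -0.0360335   0.05986106] [ 1.79989493e+02 -2.01608300e-02  1.26754228e+01] 0.04865047590630742 [-0.54848182 -0.34066589 -1.01536053]
```

View pics/side11c.png

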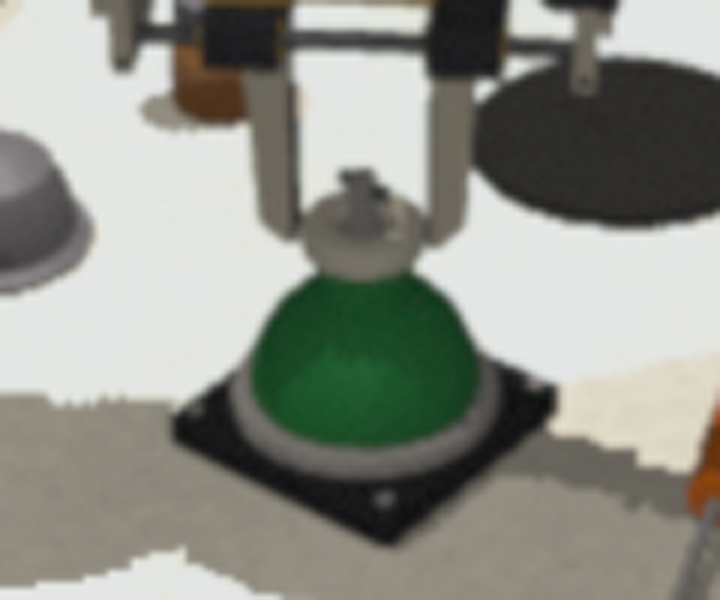

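Call:
apply_moves --pt "0 0 0 0" --pt "0 0 0 0" --pt "0 0 2 0" --pt "0 0 4 0" --pt "0 0 4 0" --pt "0 0 0 0"

```text
time: 12.85
ee_pos: [0.5775, -0.036, 0.0704]
ee_rot: [3.141, -0.001, 0.221]
contact_force: [0.5, 0.4, -0.6]
finger_gap: 0.0485
```

```bash
python3 fing.py side12 | head -1
```

```text
12.9 [ 0.5773187  -0.03599954  0.07006537] [ 1.79987243e+02 -4.30621747e-02  1.26723222e+01] 0.048970633902870264 [ 0.34220462 -0.26592255 -0.59965431]
```

View pics/side12c.png

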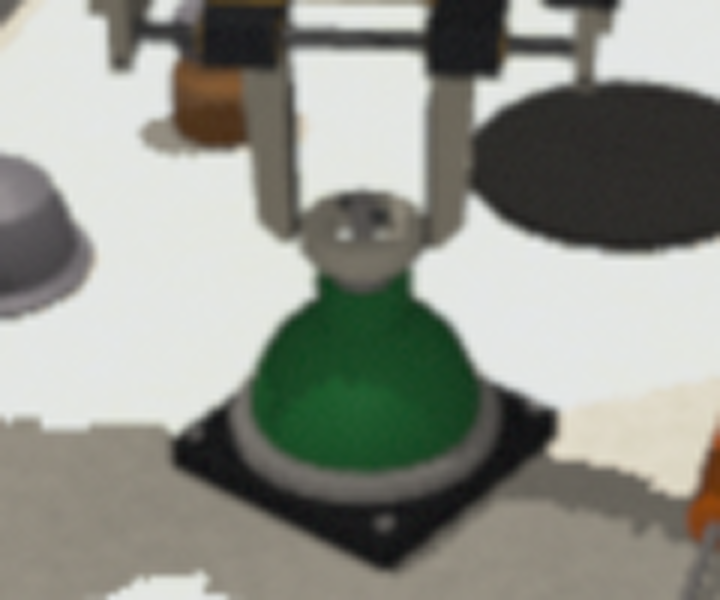

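Call:
apply_moves --pt "0 0 10 0" --pt "0 0 25 0" --pt "0 0 35 0" --pt "-15.3 40.3 0 0" --pt "-15.3 40.3 0 0" --pt "-15.3 40.3 0 0" --pt "-15.3 40.3 0 0" --pt "-15.3 40.3 0 0" --pt "-15.3 40.3 0 0" --pt "-15.3 40.3 0 0" --pt "-14.9 39.9 0 0" --pt "0 0 -35 0" --pt "0 0 -35 0" --pt "0 0 -35 0" --pt "0 0 -25 0" --pt "0 0 -15 0" --pt "0 0 0 0"

```text
time: 14.6
ee_pos: [0.4541, 0.2857, -0.0067]
ee_rot: [3.14, 0.003, 0.222]
contact_force: [0.9, 0.4, -0.9]
finger_gap: 0.0489
```

```bash
python3 fing.py side13 | head -1
```

```text
14.65 [ 0.4546437   0.28602737 -0.00562463] [1.79957911e+02 7.20563978e-02 1.27094773e+01] 0.04901375082341637 [ 0.01054177 -0.33624273 -0.43175587]
```

View pics/side13c.png

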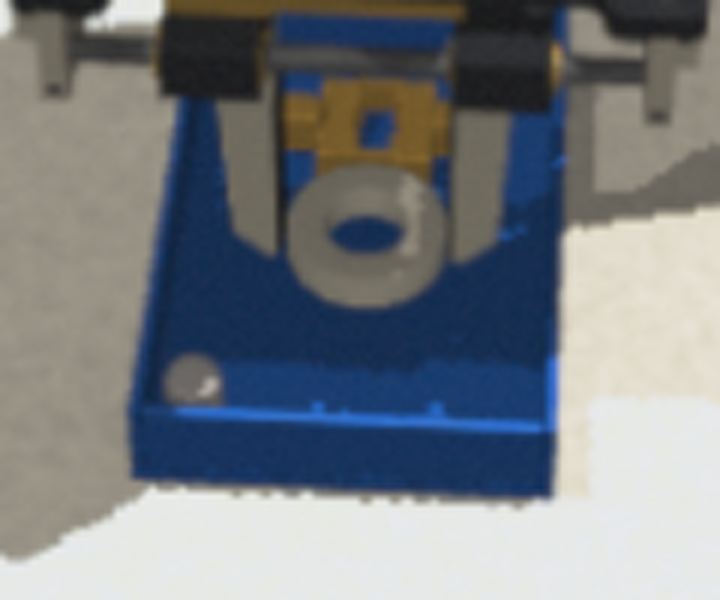

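Call:
apply_moves --pt "0 0 -8 0" --pt "0 0 -5 0" --pt "0 0 -2 0" --pt "0 0 0 0"

```text
time: 15.05
ee_pos: [0.4552, 0.286, -0.0203]
ee_rot: [3.141, -0.0, 0.221]
contact_force: [-0.3, -0.6, -0.7]
finger_gap: 0.0488
```

Call:
apply_moves --pt "0 0 -1.5 0" --pt "0 0 -1 0" --pt "0 0 0 0"

```text
time: 15.35
ee_pos: [0.4552, 0.2861, -0.0224]
ee_rot: [3.142, -0.001, 0.221]
contact_force: [-0.7, -0.4, 4.8]
finger_gap: 0.0486
```

Call:
apply_moves --pt "0 0 0.4 0" --pt "0 0 0 0" --pt "0 0 0 0" --pt "0 0 0 0" --pt "0 0 15 0" --pt "0 0 30 0" --pt "0 0 45 0" --pt "0 0 45 0" --claw -0.35

```text
time: 16.15
ee_pos: [0.4543, 0.2857, 0.1135]
ee_rot: [3.141, 0.002, 0.222]
contact_force: [0.5, 0.4, 0.9]
finger_gap: 0.0629
```

```bash
python3 fing.py side14 | head -1; python3 -c "
from h import *
shot('top','top14')"
```

```text
16.2 [0.45669263 0.28792319 0.12002232] [-179.8701882    -0.34662584   12.70727738] 0.06253431297774102 [2.34714665 0.6977197  4.31137941]
```

View pics/side14.png

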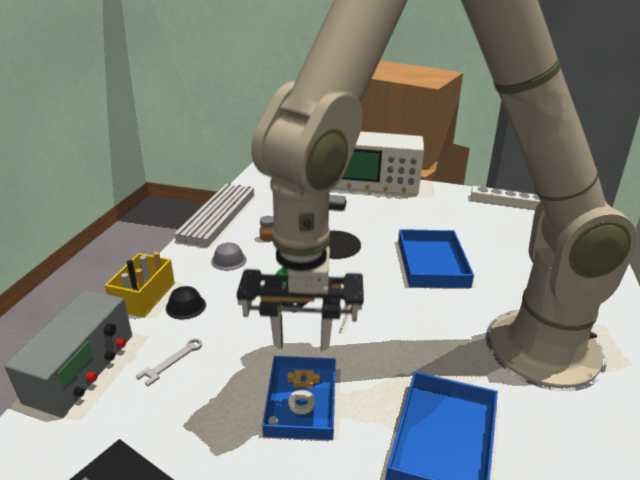

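View pics/top14.png

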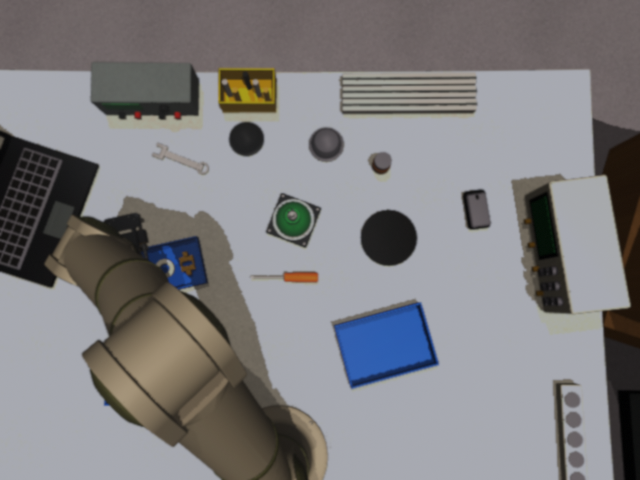

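Call:
apply_moves --pt "0 0 30 0" --pt "15.3 -40.3 0 0" --pt "15.3 -40.3 0 0" --pt "15.3 -40.3 0 0" --pt "15.3 -40.3 0 0" --pt "15.3 -40.3 0 0" --pt "15.3 -40.3 0 0" --pt "15.3 -40.3 0 0" --pt "14.9 -39.9 0 0" --pt "0 0 -25 0" --pt "0 0 -35 0" --pt "0 0 -25 0" --pt "0 0 0 0"

```text
time: 17.55
ee_pos: [0.5747, -0.0362, 0.0543]
ee_rot: [-3.14, 0.006, 0.221]
contact_force: [-0.5, 0.4, -0.4]
finger_gap: 0.0628
```

```bash
python3 fing.py side15 | head -1
```

```text
17.6 [ 0.57574792 -0.03588102  0.0561256 ] [-179.95327965    0.19994913   12.7093251 ] 0.06272656672676095 [0.9275477  0.20106657 0.49866842]
```

View pics/side15c.png

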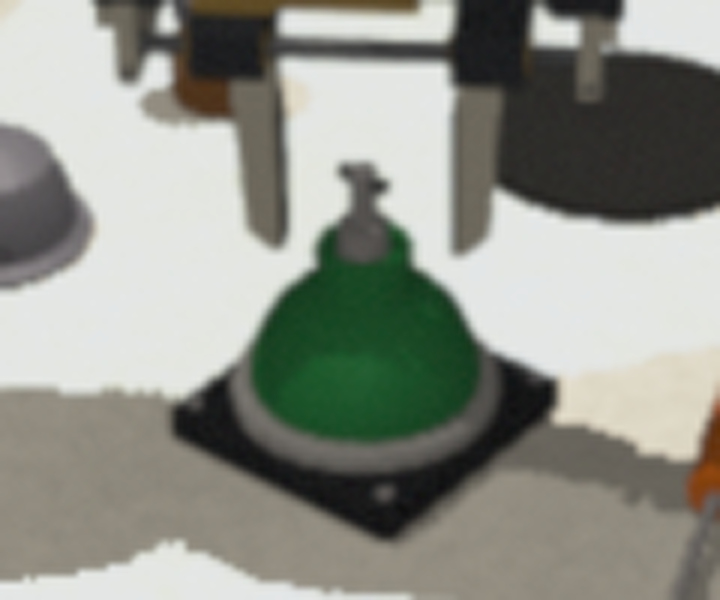

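Call:
apply_moves --pt "0 0 -8 0" --pt "0 0 -6 0" --pt "0 0 0 0" --pt "0 0 0 0"

```text
time: 18.0
ee_pos: [0.5773, -0.0359, 0.044]
ee_rot: [3.141, -0.001, 0.221]
contact_force: [-1.2, -0.3, 0.9]
finger_gap: 0.0623
```

Call:
apply_moves --pt "0 0 0 0" --pt "0 0 0 0" --pt "0 0 0 0" --pt "0 0 0 0" --pt "0 0 0 0" --pt "0 0 0 0" --claw 0.4 --force 25

```text
time: 18.6
ee_pos: [0.5771, -0.036, 0.0437]
ee_rot: [3.141, -0.0, 0.221]
contact_force: [-0.0, -0.5, 2.7]
finger_gap: 0.0373
```

```bash
python3 fing.py side16 | head -1
```

```text
18.65 [ 0.57712801 -0.03599335  0.04367657] [ 1.79988870e+02 -1.00022384e-02  1.26839683e+01] 0.0367656107891283 [0.13017069 0.17541009 2.24493492]
```

View pics/side16c.png

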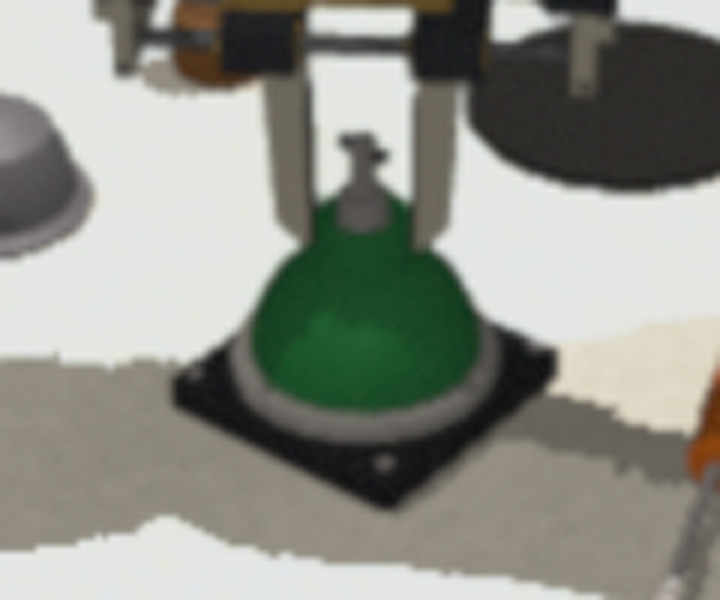

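Call:
apply_moves --pt "0 0 2 0" --pt "0 0 4 0" --pt "0 0 6 0" --pt "0 0 0 0"

```text
time: 19.05
ee_pos: [0.5775, -0.0359, 0.0564]
ee_rot: [3.141, -0.001, 0.221]
contact_force: [-1.4, -0.1, -1.0]
finger_gap: 0.0372
```

```bash
python3 fing.py side17 | head -1
```

```text
19.1 [ 0.57737647 -0.03602221  0.0560302 ] [ 1.79986577e+02 -4.87883164e-02  1.26703626e+01] 0.037129442292979035 [ 0.62655604  0.15354516 -1.4530013 ]
```

View pics/side17c.png

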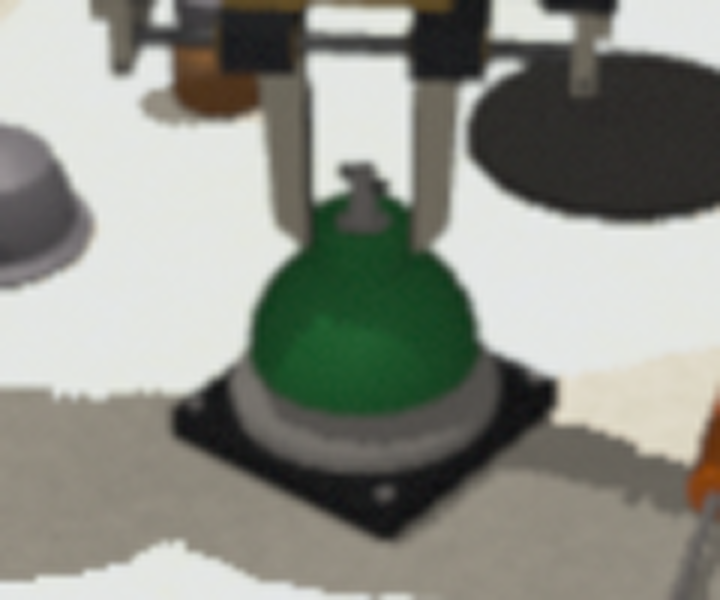

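Call:
apply_moves --pt "0 0 10 0" --pt "0 0 15 0" --pt "0 0 15 0" --pt "0 0 15 0" --pt "0 0 20 0" --pt "0 0 20 0" --pt "0 0 18 0" --pt "0 0 0 0" --pt "-4 -20 0 0" --pt "-7 -36 0 0" --pt "-7 -38 0 0" --pt "-7 -38 0 0" --pt "-7 -38 0 0" --pt "-7 -38 0 0" --pt "-6 -32 0 0" --pt "0 0 -25 0" --pt "0 0 -30 0" --pt "0 0 -30 0" --pt "0 0 -15 0" --pt "0 0 0 0"

```text
time: 21.1
ee_pos: [0.5308, -0.2753, 0.0665]
ee_rot: [-3.139, 0.003, 0.222]
contact_force: [0.0, 0.4, -1.6]
finger_gap: 0.0369
```

```bash
python3 fing.py side18 | head -1
```

```text
21.15 [ 0.53176119 -0.27550905  0.06804022] [-1.79938036e+02  6.97761180e-02  1.27134526e+01] 0.037496342791137574 [ 0.47292744  0.28110432 -1.0825664 ]
```

View pics/side18c.png

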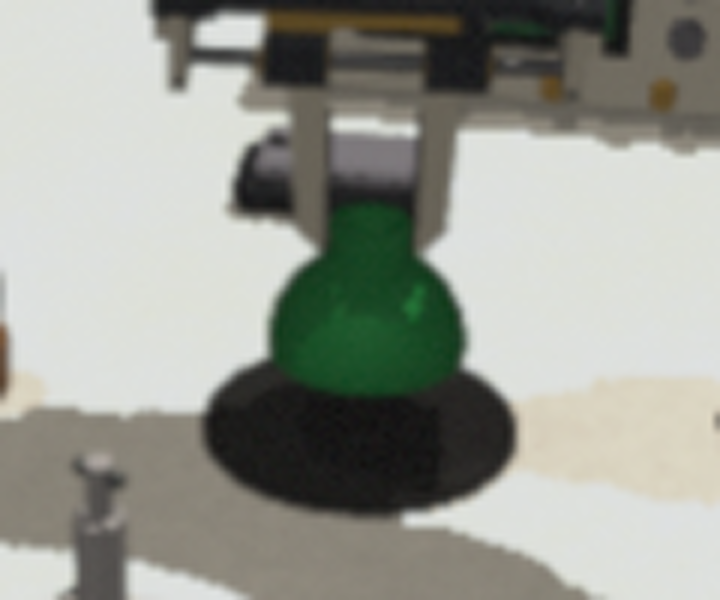

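Call:
apply_moves --pt "0 0 -15 0" --pt "0 0 -15 0" --pt "0 0 -8 0" --pt "0 0 0 0" --pt "0 0 0 0"

```text
time: 21.65
ee_pos: [0.5321, -0.2758, 0.0304]
ee_rot: [-3.141, 0.0, 0.222]
contact_force: [-0.1, 0.7, -1.4]
finger_gap: 0.0372
```

Call:
apply_moves --pt "0 0 -1.5 0" --pt "0 0 -1.5 0" --pt "0 0 -1 0" --pt "0 0 0 0"

```text
time: 22.05
ee_pos: [0.532, -0.276, 0.0266]
ee_rot: [3.141, -0.0, 0.221]
contact_force: [-0.7, 1.3, -1.1]
finger_gap: 0.0371
```

Call:
apply_moves --pt "0 0 -0.7 0" --pt "0 0 -0.5 0" --pt "0 0 0 0"

```text
time: 22.35
ee_pos: [0.5321, -0.276, 0.0257]
ee_rot: [3.141, -0.0, 0.221]
contact_force: [-1.5, 0.1, 3.3]
finger_gap: 0.0372
```

Call:
apply_moves --pt "0 0 0 0" --pt "0 0 0 0" --pt "0 0 0 0" --pt "0 0 0 0" --pt "0 0 5 0" --pt "0 0 15 0" --pt "0 0 30 0" --pt "0 0 40 0" --pt "0 0 40 0" --claw -0.35

```text
time: 23.25
ee_pos: [0.5318, -0.2756, 0.1577]
ee_rot: [-3.141, 0.0, 0.222]
contact_force: [0.8, 0.3, -0.9]
finger_gap: 0.063
```

Call:
apply_moves --pt "0 40 15 0" --pt "-8 40 15 0" --pt "-8 40 15 0" --pt "-8 40 0 0" --pt "-8 40 0 0" --pt "-8 40 0 0" --pt "0 20 0 0" --pt "0 0 0 0" --pt "0 0 0 0"

```text
time: 24.15
ee_pos: [0.4921, -0.0161, 0.2011]
ee_rot: [3.141, -0.001, 0.222]
contact_force: [-0.1, -1.3, 0.8]
finger_gap: 0.0626
```

```bash
python3 fing.py side19 | head -1; python3 - <<'E'
from h import *
t=shot('top','top19'); p=pickle.load(open('pics/side19.pkl','rb'))
for n,q in(('side',p),('top',t)):
    W,u,v=world(q); h=cv2.cvtColor(q['pixels'],cv2.COLOR_RGB2HSV)[v,u].astype(int)
    g=(np.hypot(W[:,0]-.532,W[:,1]+.275)<.09)&(h[:,0]>45)&(h[:,0]<80)&(h[:,1]>120)
    print(n,g.sum(),W[g].min(0),W[g].max(0))
E
```

```text
24.2 [ 0.49215986 -0.0169047   0.20084972] [ 1.79952757e+02 -1.77435028e-02  1.26443956e+01] 0.06289060208044961 [ 0.29805924 -0.87264549  0.27708459]
side 711 [ 0.4863652  -0.33744685  0.00312627] [ 0.57036903 -0.22384741  0.0703461 ]
top 879 [ 0.48835365 -0.3194587   0.00156991] [ 0.57413401 -0.23389237  0.07280854]
```

View pics/side19.png

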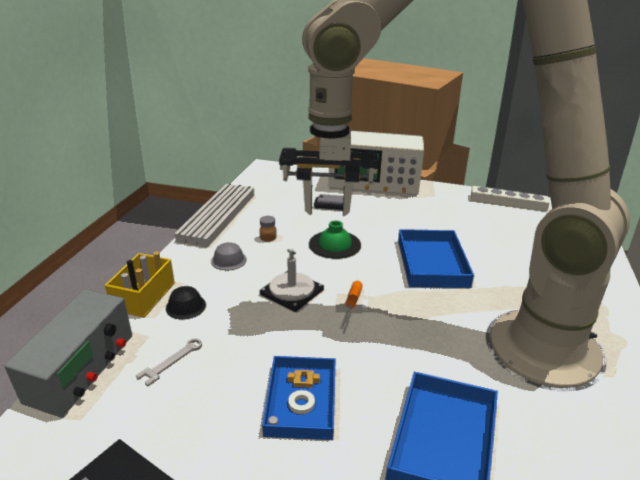

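View pics/top19.png

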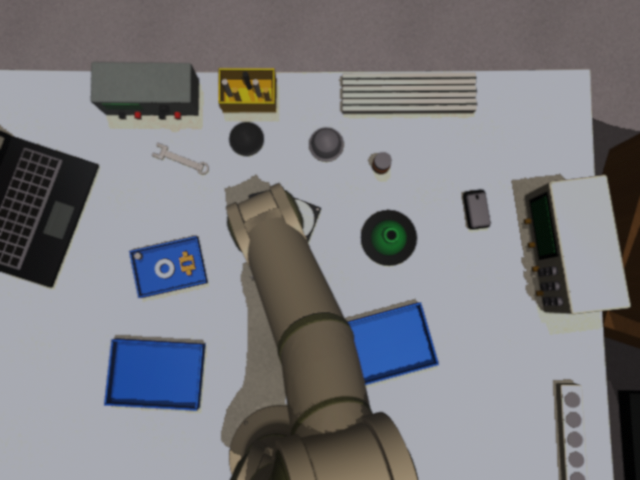

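```bash
python3 -c "
from bench import manip
print(manip.finish_job())"
```

```text
the job is handed in; nothing more can be done
None
```

The job is done and handed in at about 24 s of robot time, well inside the 72 s limit. I took the parts off in the order asked:
- **Nut:** I gripped it by its wing tips, turned it +85.7° so the slot lay along the pin, and lifted it off with under 1 N of vertical force.
- **Spacer:** I lifted it off next. Nut and spacer both went down by light contact onto the floor of the smallest blue tray.
- **Shell:** I lifted it by the collar, set it on the black pad with a few newtons, and released it.

**Last checks:**
- The final pictures from both cameras show nut and spacer lying flat in the small tray, with the standoff still in its corner.
- The shell stands upright in the middle of the pad, its top about 70 mm above the table where 68 mm was expected.
- The bystanders look unmoved by eye, and the gripper was clear of everything. The highest contact force in the readings I took was about 11 N, when the nut touched the tray floor.

**Disagreements:**
- The side camera read about 4 mm off in y and 2 mm off in x against the robot and the top camera. I worked in the robot's frame.
- The fingertips sit about 25–30 mm behind the stated TCP whenever the fingers are open. I set grasp heights from what the pictures and contacts showed.

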